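# Find the full parts tin by its weight and set it out in the tray

### The arm

A 6-joint arm with a two-finger parallel gripper is mounted at the origin on a cart in front of the work surface, level with it; the furniture and walls round the work are solid. World frame = base frame: x ahead of the robot, y to its left, z up, the work surface at z = 0. Lengths are in m, angles in degrees, forces in N, time in s.
With the tool pointing down it reaches from about 0.375 to 0.9 m from the base axis. Payload 3.1 kg.
Tool frame: the origin (TCP) lies on the centre line of the jaws, within the pads' length; the fingertips stand 8 mm ahead of it and the grasp point (between the pads) lies 11 mm behind it (bot.tip_extent is the distance from the TCP to the fingertips, in m); z points along the fingers, y is the line along which they close (so a half turn about z gives the same grasp; the last joint's range is limited). The gripper opens to 87 mm and grips with 3 to 60 N. Pads are 19 mm wide; open, the fingers measure 117 mm over their backs; the gripper's body (75 mm by 190 mm) begins 51 mm behind the grasp point.
Start: joints at [-81.904, 30.224, 82.088, -0, 67.689, -10.227], TCP at [0.197, -0.593, 0.194] pointing down, gripper open.
Joint ranges: [-176.69, 176.69], [-43.24, 126.21], [12.49, 139.97], [-82, 262], [0, 151.66], [-163.58, 163.58]. Speed limits (degrees/s): [159.86, 159.86, 180, 180, 180, 180].

### API

Orientations are given as a 3x3 rotation matrix whose columns are the frame's x, y, z axes.
In Python, from rig import bot, vision, workorder gives the robot as it stands.
- The arm moves only by the shell command python3 -m handwheel 'ROWS'. ROWS is JSON, a list of rows, each an object with "delta_rot": the turn, a rotation vector about the tool's x, y, z in rad, a list of three; "xyz": the shift along the tool's x, y, z in mm, a list of three; "hand": the closure, from -1 (fully open) to 1 (shut). A call has exactly 5 rows; each row is the pose to reach, as a shift and turn from the pose commanded when the call began, along the tool's axes at that moment; what a row does not reach only later rows make up. A row lasts 1/8 s, in which the tool goes at most 62.5 mm and 10.7 degrees, less where a joint would pass 70% of its speed; a pose out of reach is approached as far as the arm can. A call with a gripper value outside its range is refused whole. The fingers move at their own pace and stop on an object; the grip force is fixed at half the most. Time passes only in rows, so rows that repeat a pose let the fingers close, or fill a call up. It gives the time, the measured TCP pose, the force, the opening and the grip force at its end, in the units of the state.
- bot.read_state(): the state, without advancing time (a new reading comes with each control period).
- vision.capture(name): name is "scene" or "top" or "wrist"; returns the picture (480x640x3 uint8, red, green, blue); there is no depth.
- vision.camera_model(name): a dict with "camera_matrix" (3x3 intrinsics, pixels), "camera_from_world" (4x4, takes a point from world to camera coordinates). Camera axes: x right, y up, looking along -z (the intrinsics and any distortion apply to the point x, -y, -z); pixel columns grow to the right and rows downward; lengths in m; the calibration is good to about 2 mm. A picture is of the moment at which its call begins: read the wrist's pose just before it. camera_model takes no time and is no camera call; for the wrist camera it gives the pose at the moment of the call.
- workorder.hand_in(): hands the job in; it is judged then, once.
The state is a dict: "time_s": time; "joint_positions": joint angles; "qvel": joint speeds; "tau": joint torques, N m; "position": TCP position; "tcp_rot": TCP orientation; "force": force on the tool from outside, world axes, zero at the start; "moment": the same for the moment, N m; "opening": opening from 0.0 (shut) to 1.0 (fully open); "grasp_force": force on a finger pad.
Only numpy, scipy, OpenCV 4.12 (cv2) and the standard library are available. Lean on these libraries where they do the work, as an engineer would, in place of code of your own. Each camera call takes 0.05 s, during which the arm holds its last target. There are 200 camera calls.

### The job

Three identical closed tins stand on the bench; one is full of parts and clearly heavier, the other two are empty. First lift each tin in turn, from the left one to the right one as seen from the robot, a few centimetres straight up to feel its weight, setting it back where it stood before you lift the next. Then set the heavy tin down upright in the low square steel tray, without dropping or tipping any tin, and leave the two empty ones standing where they were.

Things in the scene. Friction and masses are not known exactly. Their poses are not given: they have to be found in the camera images.
- tin_left: The left (largest y) of three identical closed round tins of plain pale-grey metal (aluminium) with a fluted screw lid, 51 mm in diameter, 60 mm tall, straight sided, standing upright. Origin: centre of the underside; z up along the axis. Rigid, nothing rattles. An empty tin weighs about 0.10 kg, the full one 0.5 to 0.65 kg; any of the three may be the full one, it differs from start to start and cannot be seen.
- tin_middle: The middle one (between the others in y) of three identical closed round tins of plain pale-grey metal (aluminium) with a fluted screw lid, 51 mm in diameter, 60 mm tall, straight sided, standing upright. Origin: centre of the underside; z up along the axis. Rigid, nothing rattles. An empty tin weighs about 0.10 kg, the full one 0.5 to 0.65 kg; any of the three may be the full one, it differs from start to start and cannot be seen.
- tin_right: The right (smallest y) of three identical closed round tins of plain pale-grey metal (aluminium) with a fluted screw lid, 51 mm in diameter, 60 mm tall, straight sided, standing upright. Origin: centre of the underside; z up along the axis. Rigid, nothing rattles. An empty tin weighs about 0.10 kg, the full one 0.5 to 0.65 kg; any of the three may be the full one, it differs from start to start and cannot be seen.
- tray: Low open square tray of plain pale-grey steel, fixed on the bench, to the right of the tins, 130 x 130 mm outside, walls 3 mm thick and with their rounded rim 18 mm high, floor 3 mm above the bench. Origin: centre of its underside, on the bench; x and y along its sides, z up.

How it is judged:
By the outcome, as a careful person would: the job done as asked, in the order asked, and still so for the second after the job is handed in, with the robot touching nothing.
It also fails if it takes over 70 s, if anything falls off the work surface, if the arm or the gripper's body presses on something with over 40 N, if the wrist force passes 120 N, or if a joint passes its speed limit or range.

## Working session

There is one attempt and no reset: what is moved stays moved. The work goes in short steps, Python scripts to look and compute and a shell command to move; the robot and the scene stay as the last step left them, time stands still between calls to the robot, and variables do not carry over. Pictures are saved under pics/ and viewed, at most 10 in all, crops included, and the job is handed in when it is done.

```bash
mkdir -p pics
python3 - <<'E'
from rig import bot,vision
import cv2,numpy as np
s=bot.read_state()
for k,v in s.items(): print(k,np.round(v,3).tolist())
for n in("top","scene"):
    cv2.imwrite(f"pics/{n}0.png",vision.capture(n)[:,:,::-1])
    m=vision.camera_model(n);print({k:np.round(v,3).tolist() for k,v in m.items()})
E
```

```text
time_s 0.0
joint_positions [-81.904, 30.279, 82.159, -0.002, 67.69, -10.225]
qvel [-0.027, -0.028, -0.03, -0.068, 0.096, 0.031]
tau [-0.002, -44.005, -17.659, 0.063, 0.058, -0.0]
position [0.196, -0.592, 0.193]
tcp_rot [[0.949, 0.314, -0.0], [0.314, -0.949, 0.002], [0.0, -0.002, -1.0]]
force [0.372, -0.42, -0.587]
moment [0.006, 0.036, 0.012]
grasp_force 0.0
opening 1.003
{'camera_matrix': [[447.765, 0.0, 320.382], [0.0, 447.765, 233.833], [0.0, 0.0, 1.0]], 'camera_from_world': [[-0.017, -1.0, 0.002, -0.015], [0.99, -0.016, 0.143, -0.499], [-0.143, 0.004, 0.99, -0.873], [0.0, 0.0, 0.0, 1.0]]}
{'camera_matrix': [[562.054, 0.0, 322.216], [0.0, 562.054, 238.257], [0.0, 0.0, 1.0]], 'camera_from_world': [[-0.699, -0.715, 0.022, 0.346], [0.332, -0.298, 0.895, -0.226], [-0.633, 0.633, 0.445, -1.023], [0.0, 0.0, 0.0, 1.0]]}
```

View pics/top0.png

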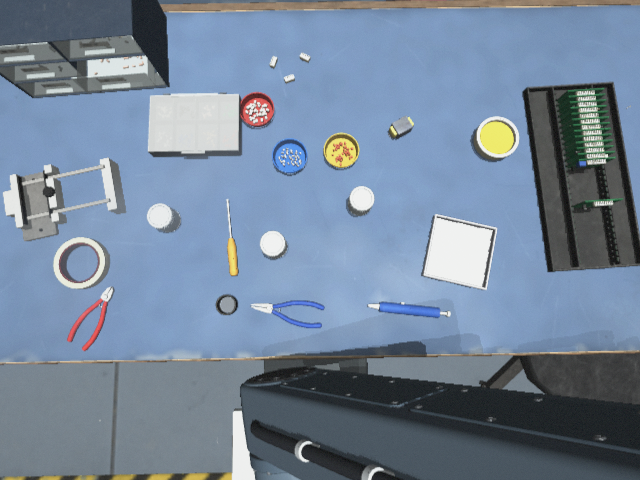

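View pics/scene0.png

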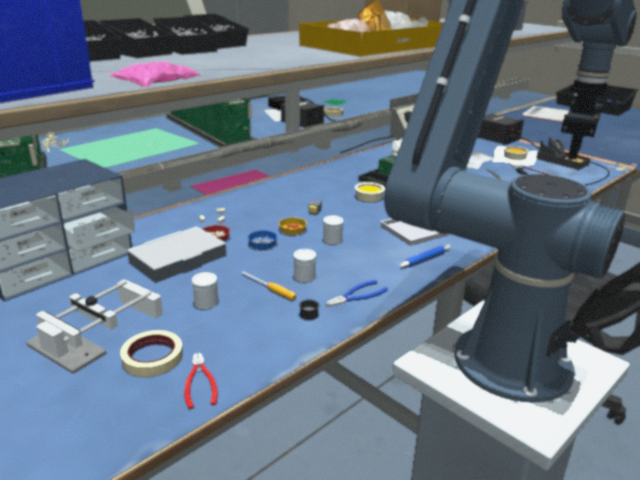

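The top view shows tins at about (160,216), (272,244) and (361,199), with the tray centred near (460,252). The scene view confirms three upright tins with clear space around them.

```bash
cat > h.py <<'E'
from rig import bot,vision
import cv2,numpy as np
def ray(n,uv,z,m=None):
    m=m or vision.camera_model(n);K=np.array(m["camera_matrix"]);T=np.array(m["camera_from_world"])
    d=np.linalg.inv(K)@[*uv,1];d=T[:3,:3].T@(d*[1,-1,-1]);c=-T[:3,:3].T@T[:3,3]
    return c+d*(z-c[2])/d[2]
E
python3 - <<'E'
from h import *
im=cv2.imread("pics/top0.png");g=cv2.cvtColor(im,cv2.COLOR_BGR2HSV)
m=((g[...,1]<40)&(g[...,2]>170)).astype(np.uint8)*255
cs,_=cv2.findContours(m,cv2.RETR_EXTERNAL,cv2.CHAIN_APPROX_NONE)
for x,y,z in((160,216,.06),(272,244,.06),(361,199,.06),(460,252,.018)):
    for c in cs:
        if cv2.pointPolygonTest(c,(x,y),False)>0:
            (u,v),r=cv2.minEnclosingCircle(c);R=cv2.minAreaRect(c)
            print(u,v,r,np.round(R,1) if 0 else R,ray("top",(u,v),z).round(4))
            if z<.02:
                b=np.array([ray("top",p,z)[:2] for p in cv2.boxPoints(R)]);print(b.round(3).tolist(),b.mean(0))
E
```

```text
159.3018798828125 215.3867950439453 12.821640014648438 ((159.0, 215.5), (25.0, 24.0), 90.0) [0.5373 0.2964 0.06  ]
272.02777099609375 242.97222900390625 12.767314910888672 ((272.0, 243.0), (24.0, 24.0), 90.0) [0.4785 0.0727 0.06  ]
361.5039978027344 198.0760040283203 12.57419204711914 ((362.0, 198.0), (24.0, 24.0), 90.0) [ 0.566  -0.1062  0.06  ]
460.5 251.5 45.34874725341797 ((460.5769348144531, 251.61538696289062), (64.91444396972656, 64.52220916748047), 11.309932708740234) [ 0.4597 -0.311   0.018 ]
[[0.409, -0.23], [0.54, -0.263], [0.511, -0.394], [0.381, -0.358]] [ 0.46013335 -0.3111568 ]
```

```bash
python3 -m handwheel '[{"xyz":[45,-40,0],"delta_rot":[0,0,0],"hand":-1},{"xyz":[90,-80,0],"delta_rot":[0,0,0],"hand":-1},{"xyz":[135,-120,0],"delta_rot":[0,0,0],"hand":-1},{"xyz":[175,-155,0],"delta_rot":[0,0,0],"hand":-1},{"xyz":[212,-190,0],"delta_rot":[0,0,0],"hand":-1}]'
python3 -m handwheel '[{"xyz":[45,-40,0],"delta_rot":[0,0,0],"hand":-1},{"xyz":[90,-80,0],"delta_rot":[0,0,0],"hand":-1},{"xyz":[135,-120,0],"delta_rot":[0,0,0],"hand":-1},{"xyz":[175,-155,0],"delta_rot":[0,0,0],"hand":-1},{"xyz":[212,-190,0],"delta_rot":[0,0,0],"hand":-1}]'
python3 -m handwheel '[{"xyz":[27,-54,0],"delta_rot":[0,0,0],"hand":-1},{"xyz":[54,-108,0],"delta_rot":[0,0,0],"hand":-1},{"xyz":[81,-162,0],"delta_rot":[0,0,0],"hand":-1},{"xyz":[108,-216,0],"delta_rot":[0,0,0],"hand":-1},{"xyz":[130,-260,0],"delta_rot":[0,0,0],"hand":-1}]'
python3 -m handwheel '[{"xyz":[27,-54,0],"delta_rot":[0,0,0],"hand":-1},{"xyz":[48,-96,0],"delta_rot":[0,0,0],"hand":-1},{"xyz":[48,-98,0],"delta_rot":[0,0,0],"hand":-1},{"xyz":[48,-98,0],"delta_rot":[0,0,0],"hand":-1},{"xyz":[48,-98,0],"delta_rot":[0,0,0],"hand":-1}]'
python3 - <<'E'
from h import *
s=bot.read_state();print({k:np.round(s[k],4).tolist() for k in("time_s","position","tcp_rot","force","joint_positions")})
m=vision.camera_model("wrist");np.save("w0.npy",m,allow_pickle=True)
cv2.imwrite("pics/w0.png",vision.capture("wrist")[:,:,::-1])
E
```

```text
time_s: 0.72
position: [0.3386, -0.3444, 0.1937]
tcp_rot: [[0.949, 0.314, -0.0], [0.314, -0.949, 0.001], [0.0, -0.0, -1.0]]
force: [0.9, -0.9, 1.5]
opening: 0.994
grasp_force: 0.0
time_s: 1.35
position: [0.4802, -0.0974, 0.1938]
tcp_rot: [[0.949, 0.315, -0.0], [0.315, -0.949, 0.0], [-0.0, -0.0, -1.0]]
force: [0.0, -0.3, 0.5]
opening: 0.999
grasp_force: 0.0
time_s: 1.98
position: [0.521, 0.1908, 0.1936]
tcp_rot: [[0.949, 0.316, -0.0], [0.316, -0.949, -0.0], [-0.0, -0.0, -1.0]]
force: [-0.0, -0.2, -0.9]
opening: 1.005
grasp_force: 0.0
time_s: 2.6
position: [0.5357, 0.2951, 0.1937]
tcp_rot: [[0.95, 0.313, -0.001], [0.313, -0.95, -0.001], [-0.001, 0.0, -1.0]]
force: [-0.2, -0.8, 0.2]
opening: 0.997
grasp_force: 0.0
{'time_s': 2.6, 'position': [0.5357, 0.2951, 0.1937], 'tcp_rot': [[0.9498, 0.313, -0.001], [0.313, -0.9498, -0.0007], [-0.0011, 0.0004, -1.0]], 'force': [-0.2237, -0.8357, 0.2013], 'joint_positions': [18.4072, 29.2242, 84.0427, -0.0218, 66.7973, 90.1786]}
```

View pics/w0.png

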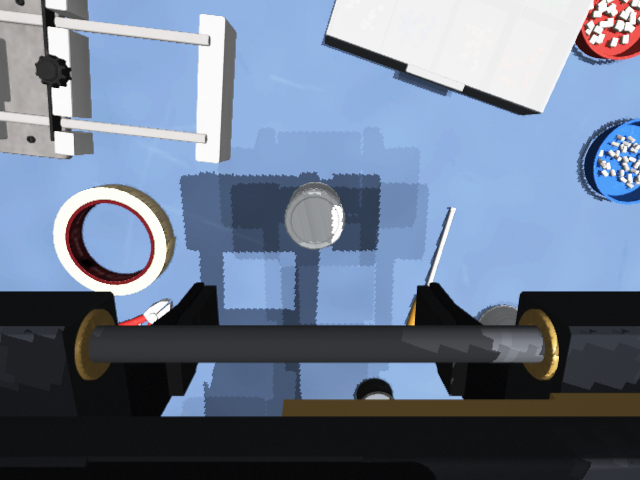

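Wrist view: the left tin's lid is centred at about (314,220), with radius about 29 px. The vise, tape and screwdriver are clear of the fingers.

Run:
```python
from h import *
m=np.load("w0.npy",allow_pickle=True).item();K=np.array(m["camera_matrix"])
g=cv2.GaussianBlur(cv2.imread("pics/w0.png",0)[170:270,260:370],(5,5),1)
c=cv2.HoughCircles(g,cv2.HOUGH_GRADIENT,1,50,param1=80,param2=12,minRadius=22,maxRadius=38);print(c, K[0])
for u,v,r in c[0]:
    u+=260;v+=170;p=ray("wrist",(u,v),.06,m);q=ray("wrist",(u+r,v),.06,m);print(u,v,p.round(4),"diam",2*np.linalg.norm(p-q))
for u,v in((314,219),): print(ray("wrist",(u,v),.06,m))
```

```text
[[[54.5 49.5 29.1]]] [400.41890377   0.         316.2619831 ]
314.5 219.5 [0.5386 0.2965 0.06  ] diam 0.04806590104231829
[0.53883664 0.29700217 0.06      ]
```

Both views agree on the left tin, at (0.538, 0.2965). Descending.

```bash
python3 -m handwheel '[{"xyz":[2,0,45],"delta_rot":[0,0,0],"hand":-1},{"xyz":[2,0,90],"delta_rot":[0,0,0],"hand":-1},{"xyz":[2,0,130],"delta_rot":[0,0,0],"hand":-1},{"xyz":[2,0,155],"delta_rot":[0,0,0],"hand":-1},{"xyz":[2,0,162],"delta_rot":[0,0,0],"hand":-1}]'
python3 -m handwheel '[{"xyz":[0,0,0],"delta_rot":[0,0,0],"hand":-0.3},{"xyz":[0,0,0],"delta_rot":[0,0,0],"hand":0},{"xyz":[0,0,0],"delta_rot":[0,0,0],"hand":0.5},{"xyz":[0,0,0],"delta_rot":[0,0,0],"hand":1},{"xyz":[0,0,0],"delta_rot":[0,0,0],"hand":1}]'
python3 -m handwheel '[{"xyz":[0,0,0],"delta_rot":[0,0,0],"hand":1},{"xyz":[0,0,0],"delta_rot":[0,0,0],"hand":1},{"xyz":[0,0,0],"delta_rot":[0,0,0],"hand":1},{"xyz":[0,0,0],"delta_rot":[0,0,0],"hand":1},{"xyz":[0,0,0],"delta_rot":[0,0,0],"hand":1}]'
```

```text
time_s: 3.28
position: [0.5369, 0.2956, 0.0304]
tcp_rot: [[0.95, 0.313, -0.003], [0.313, -0.95, -0.001], [-0.004, 0.0, -1.0]]
force: [0.8, -0.9, -0.2]
opening: 0.999
grasp_force: 0.0
time_s: 3.9
position: [0.538, 0.2973, 0.0323]
tcp_rot: [[0.949, 0.315, 0.001], [0.315, -0.949, 0.0], [0.001, -0.0, -1.0]]
force: [0.3, -1.0, -0.3]
opening: 0.514
grasp_force: 0.0
time_s: 4.53
position: [0.5378, 0.2972, 0.0319]
tcp_rot: [[0.949, 0.314, -0.0], [0.314, -0.949, -0.0], [-0.0, -0.0, -1.0]]
force: [-0.6, -0.2, -0.1]
opening: 0.021
grasp_force: 0.0
```

The fingers shut with no contact, so I need a look.

Run:
```python
from h import *
s=bot.read_state();print({k:np.round(s[k],4).tolist() for k in("time_s","position","opening","force","grasp_force")})
a=vision.capture("wrist")[:,:,::-1];b=vision.capture("top")[:,:,::-1]
cv2.imwrite("pics/w1.png",np.hstack([cv2.resize(a,(400,300)),cv2.resize(b[120:320,60:260],(300,300))]))
```

```text
{'time_s': 4.525, 'position': [0.5378, 0.2972, 0.0319], 'opening': 0.0208, 'force': [-0.5979, -0.2465, -0.1263], 'grasp_force': 0.0}
```

View pics/w1.png

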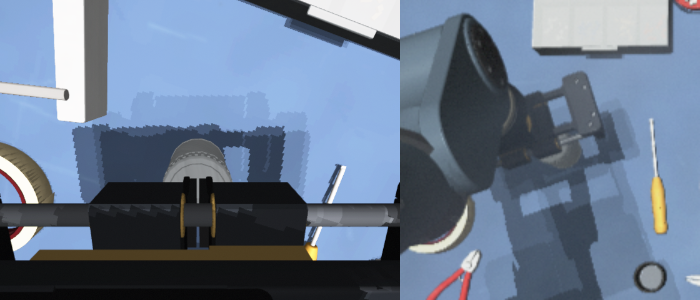

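The fingers closed beside the tin, which still stands upright in the wrist view at about (197,155) in the half-size picture. Next I'll measure where it is relative to the TCP.

Run:
```python
from h import *
s=bot.read_state();m=vision.camera_model("wrist");a=vision.capture("wrist")[:,:,::-1];cv2.imwrite("pics/w2full.png",a)
K=np.array(m["camera_matrix"]);T=np.array(m["camera_from_world"])
def pr(p,T):
    c=T@[*p,1];c=c[:3]*[1,-1,-1];q=K@c;return (q[:2]/q[2]).round(1),c.round(3)
m0=np.load("w0.npy",allow_pickle=True).item();T0=np.array(m0["camera_from_world"])
print("cam",-T[:3,:3].T@T[:3,3],-T0[:3,:3].T@T0[:3,3]);print(T.round(3))
print("tcp now",pr(s["position"],T),"tip",pr(s["position"]-np.array([0,0,.008]),T))
for uv in((314,232),(286,240),(344,240)): print(uv,ray("wrist",uv,.06,m))
print("w0: tcp",pr([.5357,.2951,.1937],T0),"tin base",pr([.5386,.2965,0],T0),"lid",pr([.5386,.2965,.06],T0))
cv2.imwrite("pics/w2.png",cv2.resize(a[190:310,220:420],(800,480)))
```

```text
cam [0.60727044 0.31936115 0.22209869] [0.60530072 0.31734189 0.38382188]
[[ 0.316 -0.949  0.001  0.111]
 [ 0.914  0.304 -0.269 -0.592]
 [ 0.255  0.085  0.963 -0.396]
 [ 0.     0.     0.     1.   ]]
tcp now (array([314.4, 281.4]), array([-0.001,  0.019,  0.203])) tip (array([314.4, 275.9]), array([-0.001,  0.017,  0.21 ]))
(314, 232) [0.56892633 0.30750853 0.06      ]
(286, 240) [0.56194535 0.31756068 0.06      ]
(344, 240) [0.56961555 0.29449006 0.06      ]
w0: tcp (array([314.4, 281.4]), array([-0.001,  0.019,  0.203])) tin base (array([314.7, 206.4]), array([-0.002, -0.036,  0.388])) lid (array([314.5, 219.5]), array([-0.001, -0.02 ,  0.331]))
```

View pics/w2.png

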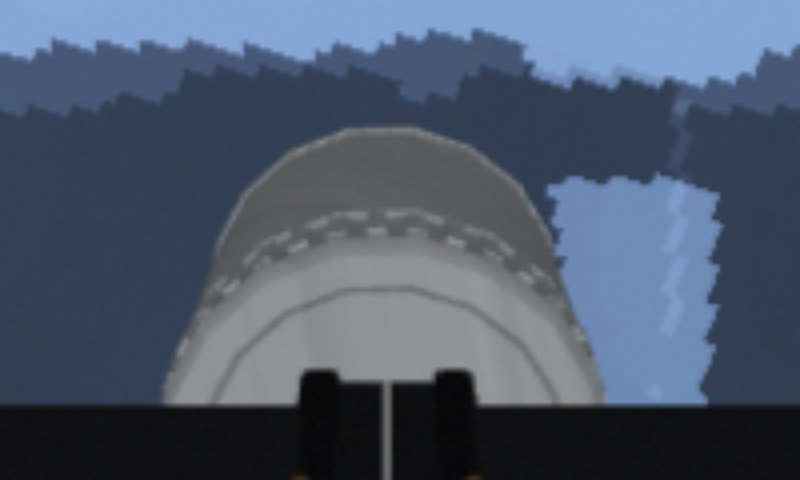

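Run:
```python
from h import *
print(bot.tip_extent,[d for d in dir(bot) if d[0]!='_'])
a=vision.capture("scene")[:,:,::-1]
cv2.imwrite("pics/s1.png",cv2.resize(a[170:340,120:320],(706,600),interpolation=cv2.INTER_CUBIC))
```

```text
0.008 ['PlanningError', 'read_state', 'tip_extent']
```

View pics/s1.png

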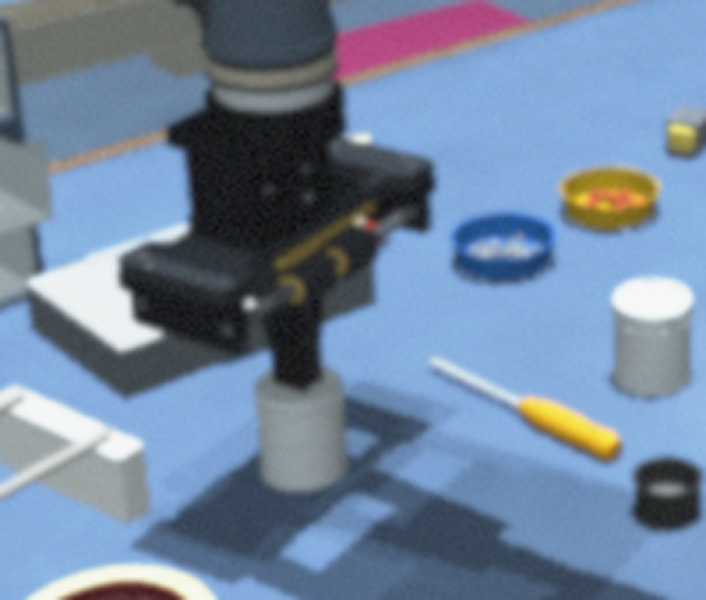

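The scene view shows the tin upright and untouched, with the fingertips just above its lid. The tips therefore sit about 35 mm higher than the stated TCP geometry says. I'll rise slightly, open, go about 35 mm lower in steps while watching the force, then grip.

```bash
python3 -m handwheel '[{"xyz":[0,0,-12],"delta_rot":[0,0,0],"hand":1},{"xyz":[0,0,-12],"delta_rot":[0,0,0],"hand":-1},{"xyz":[0,0,-12],"delta_rot":[0,0,0],"hand":-1},{"xyz":[0,0,-12],"delta_rot":[0,0,0],"hand":-1},{"xyz":[0,0,-12],"delta_rot":[0,0,0],"hand":-1}]'
python3 -m handwheel '[{"xyz":[0,0,0],"delta_rot":[0,0,0],"hand":-1},{"xyz":[0,0,0],"delta_rot":[0,0,0],"hand":-1},{"xyz":[0,0,10],"delta_rot":[0,0,0],"hand":-1},{"xyz":[0,0,20],"delta_rot":[0,0,0],"hand":-1},{"xyz":[0,0,27],"delta_rot":[0,0,0],"hand":-1}]'
python3 -m handwheel '[{"xyz":[0,0,7],"delta_rot":[0,0,0],"hand":-1},{"xyz":[0,0,14],"delta_rot":[0,0,0],"hand":-1},{"xyz":[0,0,20],"delta_rot":[0,0,0],"hand":-1},{"xyz":[0,0,20],"delta_rot":[0,0,0],"hand":-1},{"xyz":[0,0,20],"delta_rot":[0,0,0],"hand":-1}]'
```

```text
time_s: 5.35
position: [0.5377, 0.2971, 0.0438]
tcp_rot: [[0.949, 0.314, -0.0], [0.314, -0.949, -0.0], [-0.0, 0.0, -1.0]]
force: [0.0, -0.1, -0.5]
opening: 0.372
grasp_force: 0.0
time_s: 5.98
position: [0.5372, 0.297, 0.0157]
tcp_rot: [[0.949, 0.314, -0.002], [0.314, -0.949, -0.0], [-0.002, -0.0, -1.0]]
force: [0.6, 0.3, 0.8]
opening: 0.94
grasp_force: 0.0
time_s: 6.6
position: [0.538, 0.2973, -0.0029]
tcp_rot: [[0.949, 0.314, 0.0], [0.314, -0.949, 0.0], [0.0, -0.0, -1.0]]
force: [0.1, 0.3, -0.4]
opening: 1.0
grasp_force: 0.0
```

```bash
python3 -m handwheel '[{"xyz":[0,0,0],"delta_rot":[0,0,0],"hand":-0.3},{"xyz":[0,0,0],"delta_rot":[0,0,0],"hand":-0.1},{"xyz":[0,0,0],"delta_rot":[0,0,0],"hand":0.2},{"xyz":[0,0,0],"delta_rot":[0,0,0],"hand":1},{"xyz":[0,0,0],"delta_rot":[0,0,0],"hand":1}]'
python3 -m handwheel '[{"xyz":[0,0,0],"delta_rot":[0,0,0],"hand":1},{"xyz":[0,0,0],"delta_rot":[0,0,0],"hand":1},{"xyz":[0,0,0],"delta_rot":[0,0,0],"hand":1},{"xyz":[0,0,0],"delta_rot":[0,0,0],"hand":1},{"xyz":[0,0,0],"delta_rot":[0,0,0],"hand":1}]'
```

```text
time_s: 7.22
position: [0.5379, 0.2972, -0.003]
tcp_rot: [[0.949, 0.314, -0.0], [0.314, -0.949, 0.0], [0.0, -0.0, -1.0]]
force: [-0.2, -0.1, 0.7]
opening: 0.563
grasp_force: 30.0
time_s: 7.85
position: [0.5379, 0.2972, -0.003]
tcp_rot: [[0.949, 0.314, 0.0], [0.314, -0.949, 0.0], [0.0, -0.0, -1.0]]
force: [0.4, -0.2, 1.3]
opening: 0.565
grasp_force: 30.0
```

Gripped, at 49 mm opening and 30 N. Lifting 40 mm, then holding to weigh.

```bash
python3 -m handwheel '[{"xyz":[0,0,-8],"delta_rot":[0,0,0],"hand":1},{"xyz":[0,0,-18],"delta_rot":[0,0,0],"hand":1},{"xyz":[0,0,-28],"delta_rot":[0,0,0],"hand":1},{"xyz":[0,0,-36],"delta_rot":[0,0,0],"hand":1},{"xyz":[0,0,-40],"delta_rot":[0,0,0],"hand":1}]'
python3 -m handwheel '[{"xyz":[0,0,0],"delta_rot":[0,0,0],"hand":1},{"xyz":[0,0,0],"delta_rot":[0,0,0],"hand":1},{"xyz":[0,0,0],"delta_rot":[0,0,0],"hand":1},{"xyz":[0,0,0],"delta_rot":[0,0,0],"hand":1},{"xyz":[0,0,0],"delta_rot":[0,0,0],"hand":1}]'
python3 -m handwheel '[{"xyz":[0,0,0],"delta_rot":[0,0,0],"hand":1},{"xyz":[0,0,0],"delta_rot":[0,0,0],"hand":1},{"xyz":[0,0,0],"delta_rot":[0,0,0],"hand":1},{"xyz":[0,0,0],"delta_rot":[0,0,0],"hand":1},{"xyz":[0,0,0],"delta_rot":[0,0,0],"hand":1}]'
python3 -c "
from rig import bot
print(bot.read_state()['tau'])"
```

```text
time_s: 8.48
position: [0.5383, 0.2973, 0.0379]
tcp_rot: [[0.949, 0.314, 0.001], [0.314, -0.949, 0.0], [0.001, -0.0, -1.0]]
force: [-0.5, 0.0, -0.4]
opening: 0.564
grasp_force: 30.0
time_s: 9.1
position: [0.5378, 0.2972, 0.0368]
tcp_rot: [[0.949, 0.314, -0.0], [0.314, -0.949, -0.0], [-0.0, -0.0, -1.0]]
force: [0.7, -0.4, -1.2]
opening: 0.565
grasp_force: 30.0
time_s: 9.72
position: [0.5379, 0.2972, 0.037]
tcp_rot: [[0.949, 0.314, 0.0], [0.314, -0.949, 0.0], [0.0, -0.0, -1.0]]
force: [-0.0, -0.1, -1.7]
opening: 0.56
grasp_force: 30.0
[-1.11173591e-03 -4.71743882e+01 -1.23615816e+01  2.73993763e-02
 -7.60836527e-02  2.45940237e-04]
```

Force is about −1.4 N, so the left tin is empty. Setting it back, releasing, rising and going to the middle tin.

```bash
python3 -m handwheel '[{"xyz":[0,0,10],"delta_rot":[0,0,0],"hand":1},{"xyz":[0,0,20],"delta_rot":[0,0,0],"hand":1},{"xyz":[0,0,30],"delta_rot":[0,0,0],"hand":1},{"xyz":[0,0,37],"delta_rot":[0,0,0],"hand":1},{"xyz":[0,0,40],"delta_rot":[0,0,0],"hand":1}]'
python3 -m handwheel '[{"xyz":[0,0,0],"delta_rot":[0,0,0],"hand":1},{"xyz":[0,0,0],"delta_rot":[0,0,0],"hand":1},{"xyz":[0,0,0],"delta_rot":[0,0,0],"hand":-0.3},{"xyz":[0,0,0],"delta_rot":[0,0,0],"hand":-1},{"xyz":[0,0,0],"delta_rot":[0,0,0],"hand":-1}]'
python3 -m handwheel '[{"xyz":[0,0,0],"delta_rot":[0,0,0],"hand":-1},{"xyz":[0,0,-15],"delta_rot":[0,0,0],"hand":-1},{"xyz":[0,0,-50],"delta_rot":[0,0,0],"hand":-1},{"xyz":[0,0,-90],"delta_rot":[0,0,0],"hand":-1},{"xyz":[0,0,-125],"delta_rot":[0,0,0],"hand":-1}]'
python3 -m handwheel '[{"xyz":[-30,46,0],"delta_rot":[0,0,0],"hand":-1},{"xyz":[-60,92,0],"delta_rot":[0,0,0],"hand":-1},{"xyz":[-90,138,0],"delta_rot":[0,0,0],"hand":-1},{"xyz":[-115,176,0],"delta_rot":[0,0,0],"hand":-1},{"xyz":[-127,194,0],"delta_rot":[0,0,0],"hand":-1}]'
python3 -m handwheel '[{"xyz":[0,0,0],"delta_rot":[0,0,0],"hand":-1},{"xyz":[0,0,0],"delta_rot":[0,0,0],"hand":-1},{"xyz":[0,0,0],"delta_rot":[0,0,0],"hand":-1},{"xyz":[0,0,0],"delta_rot":[0,0,0],"hand":-1},{"xyz":[0,0,0],"delta_rot":[0,0,0],"hand":-1}]'
cat >> h.py <<'E'
def lid(name):
    s=bot.read_state();m=vision.camera_model("wrist");a=np.ascontiguousarray(vision.capture("wrist")[:,:,::-1]);cv2.imwrite(f"pics/{name}.png",a)
    g=cv2.GaussianBlur(cv2.cvtColor(a,cv2.COLOR_BGR2GRAY),(5,5),1)[150:340,220:410]
    R=np.array(s["tcp_rot"])
    for u,v,r in cv2.HoughCircles(g,cv2.HOUGH_GRADIENT,1,100,param1=80,param2=12,minRadius=28,maxRadius=50)[0]:
        u+=220;v+=150;p=ray("wrist",(u,v),.06,m);q=ray("wrist",(u+r,v),.06,m)
        print(u,v,r,p.round(4),"diam",2*np.linalg.norm(p-q),"tool mm",(R.T@(p-s["position"])*1000).round(1))
E
python3 -c "
from h import *
lid('w3')"
```

```text
time_s: 10.35
position: [0.5372, 0.2969, -0.0031]
tcp_rot: [[0.949, 0.314, -0.002], [0.314, -0.949, -0.001], [-0.002, 0.0, -1.0]]
force: [-3.8, -2.7, 15.8]
opening: 0.564
grasp_force: 30.0
time_s: 10.98
position: [0.538, 0.2972, -0.0029]
tcp_rot: [[0.949, 0.314, 0.0], [0.314, -0.949, 0.0], [0.0, -0.0, -1.0]]
force: [1.0, 0.0, 0.5]
opening: 0.792
grasp_force: 0.0
time_s: 11.6
position: [0.5383, 0.2973, 0.1245]
tcp_rot: [[0.949, 0.314, 0.002], [0.314, -0.949, 0.001], [0.002, -0.0, -1.0]]
force: [0.7, 0.2, -0.7]
opening: 0.997
grasp_force: 0.0
time_s: 12.22
position: [0.4778, 0.0711, 0.1231]
tcp_rot: [[0.95, 0.312, 0.001], [0.312, -0.95, -0.0], [0.001, 0.001, -1.0]]
force: [-1.0, 0.8, -0.2]
opening: 1.001
grasp_force: 0.0
time_s: 12.85
position: [0.4783, 0.0736, 0.1218]
tcp_rot: [[0.949, 0.315, -0.0], [0.315, -0.949, 0.0], [-0.0, -0.0, -1.0]]
force: [0.6, -0.5, 0.1]
opening: 1.0
grasp_force: 0.0
317.5 228.5 32.4 [0.491 0.076 0.06 ] diam 0.041899347303133036 tool mm [12.8  1.8 61.8]
```

View pics/w3.png

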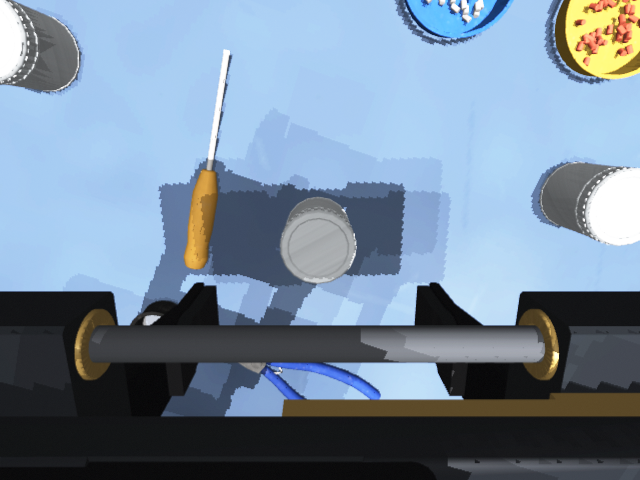

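Wrist view: the middle lid is centred at about (318,244), with edges at 280 and 356. The detected circle was wrong, being partly the tin's side. The corrected offset is about +3 mm in tool x and +2 mm in y.

```bash
python3 -c "
from h import *
s=bot.read_state();p=ray('wrist',(318,244),.06);print(p,np.array(s['tcp_rot']).T@(p-s['position'])*1000)"
python3 -m handwheel '[{"xyz":[2,2,35],"delta_rot":[0,0,0],"hand":-1},{"xyz":[2,2,70],"delta_rot":[0,0,0],"hand":-1},{"xyz":[2,2,100],"delta_rot":[0,0,0],"hand":-1},{"xyz":[2,2,118],"delta_rot":[0,0,0],"hand":-1},{"xyz":[2,2,125],"delta_rot":[0,0,0],"hand":-1}]'
python3 -m handwheel '[{"xyz":[0,0,0],"delta_rot":[0,0,0],"hand":-1},{"xyz":[0,0,0],"delta_rot":[0,0,0],"hand":-0.4},{"xyz":[0,0,0],"delta_rot":[0,0,0],"hand":-0.1},{"xyz":[0,0,0],"delta_rot":[0,0,0],"hand":0.2},{"xyz":[0,0,0],"delta_rot":[0,0,0],"hand":1}]'
python3 -m handwheel '[{"xyz":[0,0,0],"delta_rot":[0,0,0],"hand":1},{"xyz":[0,0,0],"delta_rot":[0,0,0],"hand":1},{"xyz":[0,0,0],"delta_rot":[0,0,0],"hand":1},{"xyz":[0,0,0],"delta_rot":[0,0,0],"hand":1},{"xyz":[0,0,0],"delta_rot":[0,0,0],"hand":1}]'
```

```text
[0.48122635 0.07223561 0.06      ] [ 2.39588646  2.12614352 61.85640316]
time_s: 13.52
position: [0.4803, 0.0719, -0.0042]
tcp_rot: [[0.949, 0.314, -0.002], [0.314, -0.949, 0.0], [-0.002, -0.001, -1.0]]
force: [-0.4, -0.5, 1.0]
opening: 1.002
grasp_force: 0.0
time_s: 14.15
position: [0.481, 0.0718, -0.0028]
tcp_rot: [[0.949, 0.314, 0.001], [0.314, -0.949, -0.0], [0.001, 0.0, -1.0]]
force: [0.9, 0.3, -0.4]
opening: 0.632
grasp_force: 0.0
time_s: 14.78
position: [0.4808, 0.0719, -0.0029]
tcp_rot: [[0.949, 0.314, 0.0], [0.314, -0.949, 0.0], [0.0, -0.0, -1.0]]
force: [-0.7, 1.9, 5.0]
opening: 0.566
grasp_force: 30.0
```

Gripped. Lifting and weighing the middle tin.

```bash
python3 -m handwheel '[{"xyz":[0,0,-8],"delta_rot":[0,0,0],"hand":1},{"xyz":[0,0,-18],"delta_rot":[0,0,0],"hand":1},{"xyz":[0,0,-28],"delta_rot":[0,0,0],"hand":1},{"xyz":[0,0,-36],"delta_rot":[0,0,0],"hand":1},{"xyz":[0,0,-40],"delta_rot":[0,0,0],"hand":1}]'
python3 -m handwheel '[{"xyz":[0,0,0],"delta_rot":[0,0,0],"hand":1},{"xyz":[0,0,0],"delta_rot":[0,0,0],"hand":1},{"xyz":[0,0,0],"delta_rot":[0,0,0],"hand":1},{"xyz":[0,0,0],"delta_rot":[0,0,0],"hand":1},{"xyz":[0,0,0],"delta_rot":[0,0,0],"hand":1}]'
python3 -m handwheel '[{"xyz":[0,0,0],"delta_rot":[0,0,0],"hand":1},{"xyz":[0,0,0],"delta_rot":[0,0,0],"hand":1},{"xyz":[0,0,0],"delta_rot":[0,0,0],"hand":1},{"xyz":[0,0,0],"delta_rot":[0,0,0],"hand":1},{"xyz":[0,0,0],"delta_rot":[0,0,0],"hand":1}]'
```

```text
time_s: 15.4
position: [0.4812, 0.0718, 0.0377]
tcp_rot: [[0.949, 0.314, 0.001], [0.314, -0.949, -0.0], [0.001, 0.0, -1.0]]
force: [0.5, 0.3, -1.3]
opening: 0.563
grasp_force: 30.0
time_s: 16.02
position: [0.4807, 0.0718, 0.0368]
tcp_rot: [[0.949, 0.314, -0.0], [0.314, -0.949, 0.0], [-0.0, -0.0, -1.0]]
force: [-0.1, -1.0, -0.3]
opening: 0.565
grasp_force: 30.0
time_s: 16.65
position: [0.4808, 0.0718, 0.0369]
tcp_rot: [[0.949, 0.314, 0.0], [0.314, -0.949, 0.0], [0.0, -0.0, -1.0]]
force: [-0.3, 0.1, -1.1]
opening: 0.568
grasp_force: 30.0
```

The middle tin is empty too. Setting it back gently, then on to the right tin.

```bash
python3 -m handwheel '[{"xyz":[0,0,10],"delta_rot":[0,0,0],"hand":1},{"xyz":[0,0,20],"delta_rot":[0,0,0],"hand":1},{"xyz":[0,0,30],"delta_rot":[0,0,0],"hand":1},{"xyz":[0,0,35],"delta_rot":[0,0,0],"hand":1},{"xyz":[0,0,37],"delta_rot":[0,0,0],"hand":1}]'
python3 -m handwheel '[{"xyz":[0,0,1],"delta_rot":[0,0,0],"hand":1},{"xyz":[0,0,2],"delta_rot":[0,0,0],"hand":1},{"xyz":[0,0,3],"delta_rot":[0,0,0],"hand":1},{"xyz":[0,0,3],"delta_rot":[0,0,0],"hand":1},{"xyz":[0,0,3],"delta_rot":[0,0,0],"hand":1}]'
python3 -m handwheel '[{"xyz":[0,0,0],"delta_rot":[0,0,0],"hand":-0.3},{"xyz":[0,0,0],"delta_rot":[0,0,0],"hand":-1},{"xyz":[0,0,0],"delta_rot":[0,0,0],"hand":-1},{"xyz":[0,0,0],"delta_rot":[0,0,0],"hand":-1},{"xyz":[0,0,0],"delta_rot":[0,0,0],"hand":-1}]'
python3 -m handwheel '[{"xyz":[0,0,-5],"delta_rot":[0,0,0],"hand":-1},{"xyz":[0,0,-20],"delta_rot":[0,0,0],"hand":-1},{"xyz":[0,0,-55],"delta_rot":[0,0,0],"hand":-1},{"xyz":[0,0,-95],"delta_rot":[0,0,0],"hand":-1},{"xyz":[0,0,-125],"delta_rot":[0,0,0],"hand":-1}]'
python3 -m handwheel '[{"xyz":[6,48,0],"delta_rot":[0,0,0],"hand":-1},{"xyz":[13,96,0],"delta_rot":[0,0,0],"hand":-1},{"xyz":[19,144,0],"delta_rot":[0,0,0],"hand":-1},{"xyz":[24,180,0],"delta_rot":[0,0,0],"hand":-1},{"xyz":[26,197,0],"delta_rot":[0,0,0],"hand":-1}]'
python3 -m handwheel '[{"xyz":[0,0,0],"delta_rot":[0,0,0],"hand":-1},{"xyz":[0,0,0],"delta_rot":[0,0,0],"hand":-1},{"xyz":[0,0,0],"delta_rot":[0,0,0],"hand":-1},{"xyz":[0,0,0],"delta_rot":[0,0,0],"hand":-1},{"xyz":[0,0,0],"delta_rot":[0,0,0],"hand":-1}]'
python3 -c "
from h import *
lid('w4')"
```

```text
time_s: 17.27
position: [0.4805, 0.0718, -0.0006]
tcp_rot: [[0.949, 0.314, -0.001], [0.314, -0.949, 0.0], [-0.001, -0.0, -1.0]]
force: [0.1, -0.4, -1.0]
opening: 0.567
grasp_force: 30.0
time_s: 17.9
position: [0.481, 0.0718, -0.0028]
tcp_rot: [[0.949, 0.314, 0.001], [0.314, -0.949, -0.0], [0.001, 0.0, -1.0]]
force: [0.1, 0.0, 1.4]
opening: 0.566
grasp_force: 30.0
time_s: 18.52
position: [0.4808, 0.0718, -0.0031]
tcp_rot: [[0.949, 0.314, -0.0], [0.314, -0.949, 0.0], [-0.0, -0.0, -1.0]]
force: [-0.5, 0.2, -0.4]
opening: 0.972
grasp_force: 0.0
time_s: 19.15
position: [0.4812, 0.0719, 0.1246]
tcp_rot: [[0.949, 0.314, 0.002], [0.314, -0.949, -0.0], [0.002, 0.001, -1.0]]
force: [0.1, 0.3, 0.1]
opening: 1.002
grasp_force: 0.0
time_s: 19.77
position: [0.5684, -0.1089, 0.123]
tcp_rot: [[0.95, 0.313, 0.002], [0.313, -0.95, -0.001], [0.002, 0.001, -1.0]]
force: [-1.3, -0.6, 0.6]
opening: 1.004
grasp_force: 0.0
time_s: 20.4
position: [0.5674, -0.1065, 0.122]
tcp_rot: [[0.949, 0.315, -0.0], [0.315, -0.949, 0.0], [-0.0, -0.0, -1.0]]
force: [-0.9, -0.9, -0.3]
opening: 1.001
grasp_force: 0.0
314.5 247.5 35.7 [ 0.5672 -0.1063  0.06  ] diam 0.046801914305409566 tool mm [-0.1 -0.2 62. ]
```

View pics/w4.png

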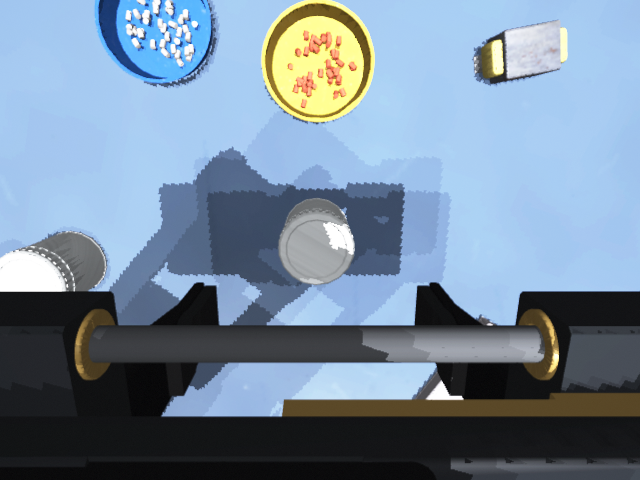

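The right tin's lid is centred at about (316,245), almost exactly under the tool, and the pots are clear. Descending, gripping and lifting.

```bash
python3 -m handwheel '[{"xyz":[1,1,35],"delta_rot":[0,0,0],"hand":-1},{"xyz":[1,1,70],"delta_rot":[0,0,0],"hand":-1},{"xyz":[1,1,100],"delta_rot":[0,0,0],"hand":-1},{"xyz":[1,1,118],"delta_rot":[0,0,0],"hand":-1},{"xyz":[1,1,125],"delta_rot":[0,0,0],"hand":-1}]'
python3 -m handwheel '[{"xyz":[0,0,0],"delta_rot":[0,0,0],"hand":-1},{"xyz":[0,0,0],"delta_rot":[0,0,0],"hand":-0.4},{"xyz":[0,0,0],"delta_rot":[0,0,0],"hand":-0.1},{"xyz":[0,0,0],"delta_rot":[0,0,0],"hand":0.2},{"xyz":[0,0,0],"delta_rot":[0,0,0],"hand":1}]'
python3 -m handwheel '[{"xyz":[0,0,0],"delta_rot":[0,0,0],"hand":1},{"xyz":[0,0,0],"delta_rot":[0,0,0],"hand":1},{"xyz":[0,0,0],"delta_rot":[0,0,0],"hand":1},{"xyz":[0,0,0],"delta_rot":[0,0,0],"hand":1},{"xyz":[0,0,0],"delta_rot":[0,0,0],"hand":1}]'
python3 -m handwheel '[{"xyz":[0,0,-6],"delta_rot":[0,0,0],"hand":1},{"xyz":[0,0,-16],"delta_rot":[0,0,0],"hand":1},{"xyz":[0,0,-26],"delta_rot":[0,0,0],"hand":1},{"xyz":[0,0,-35],"delta_rot":[0,0,0],"hand":1},{"xyz":[0,0,-40],"delta_rot":[0,0,0],"hand":1}]'
python3 -m handwheel '[{"xyz":[0,0,0],"delta_rot":[0,0,0],"hand":1},{"xyz":[0,0,0],"delta_rot":[0,0,0],"hand":1},{"xyz":[0,0,0],"delta_rot":[0,0,0],"hand":1},{"xyz":[0,0,0],"delta_rot":[0,0,0],"hand":1},{"xyz":[0,0,0],"delta_rot":[0,0,0],"hand":1}]'
python3 -m handwheel '[{"xyz":[0,0,0],"delta_rot":[0,0,0],"hand":1},{"xyz":[0,0,0],"delta_rot":[0,0,0],"hand":1},{"xyz":[0,0,0],"delta_rot":[0,0,0],"hand":1},{"xyz":[0,0,0],"delta_rot":[0,0,0],"hand":1},{"xyz":[0,0,0],"delta_rot":[0,0,0],"hand":1}]'
```

```text
time_s: 21.08
position: [0.5684, -0.1075, -0.004]
tcp_rot: [[0.949, 0.314, -0.001], [0.314, -0.949, 0.0], [-0.001, -0.001, -1.0]]
force: [-1.1, -0.1, 0.2]
opening: 0.998
grasp_force: 0.0
time_s: 21.7
position: [0.5688, -0.1077, -0.0027]
tcp_rot: [[0.949, 0.314, 0.0], [0.314, -0.949, -0.0], [0.0, 0.0, -1.0]]
force: [0.3, -0.3, 0.5]
opening: 0.629
grasp_force: 0.0
time_s: 22.32
position: [0.5682, -0.1068, -0.0029]
tcp_rot: [[0.949, 0.314, -0.001], [0.314, -0.949, 0.001], [-0.001, -0.001, -1.0]]
force: [-1.3, 4.6, 5.4]
opening: 0.56
grasp_force: 30.0
time_s: 22.95
position: [0.5691, -0.1079, 0.0378]
tcp_rot: [[0.949, 0.314, 0.001], [0.314, -0.949, -0.001], [0.001, 0.001, -1.0]]
force: [0.0, -0.4, -7.1]
opening: 0.564
grasp_force: 30.0
time_s: 23.58
position: [0.5687, -0.1076, 0.0368]
tcp_rot: [[0.949, 0.314, -0.0], [0.314, -0.949, 0.0], [-0.0, -0.0, -1.0]]
force: [0.5, 0.1, -6.1]
opening: 0.561
grasp_force: 30.0
time_s: 24.2
position: [0.5687, -0.1076, 0.037]
tcp_rot: [[0.949, 0.314, 0.0], [0.314, -0.949, 0.0], [0.0, 0.0, -1.0]]
force: [-0.7, 0.4, -6.1]
opening: 0.563
grasp_force: 30.0
```

The right tin reads about −6.1 N, so it's the heavy one (0.6 kg). I'll set it back and release it like the others, then grip it again for the transfer.

```bash
python3 -m handwheel '[{"xyz":[0,0,10],"delta_rot":[0,0,0],"hand":1},{"xyz":[0,0,20],"delta_rot":[0,0,0],"hand":1},{"xyz":[0,0,30],"delta_rot":[0,0,0],"hand":1},{"xyz":[0,0,35],"delta_rot":[0,0,0],"hand":1},{"xyz":[0,0,37],"delta_rot":[0,0,0],"hand":1}]'
python3 -m handwheel '[{"xyz":[0,0,1],"delta_rot":[0,0,0],"hand":1},{"xyz":[0,0,2],"delta_rot":[0,0,0],"hand":1},{"xyz":[0,0,3],"delta_rot":[0,0,0],"hand":1},{"xyz":[0,0,3],"delta_rot":[0,0,0],"hand":1},{"xyz":[0,0,3],"delta_rot":[0,0,0],"hand":1}]'
python3 -m handwheel '[{"xyz":[0,0,0],"delta_rot":[0,0,0],"hand":-0.5},{"xyz":[0,0,0],"delta_rot":[0,0,0],"hand":-0.5},{"xyz":[0,0,0],"delta_rot":[0,0,0],"hand":-0.5},{"xyz":[0,0,0],"delta_rot":[0,0,0],"hand":-0.5},{"xyz":[0,0,0],"delta_rot":[0,0,0],"hand":-0.5}]'
python3 -m handwheel '[{"xyz":[0,0,0],"delta_rot":[0,0,0],"hand":-0.1},{"xyz":[0,0,0],"delta_rot":[0,0,0],"hand":0.2},{"xyz":[0,0,0],"delta_rot":[0,0,0],"hand":1},{"xyz":[0,0,0],"delta_rot":[0,0,0],"hand":1},{"xyz":[0,0,0],"delta_rot":[0,0,0],"hand":1}]'
python3 -m handwheel '[{"xyz":[0,0,0],"delta_rot":[0,0,0],"hand":1},{"xyz":[0,0,0],"delta_rot":[0,0,0],"hand":1},{"xyz":[0,0,0],"delta_rot":[0,0,0],"hand":1},{"xyz":[0,0,0],"delta_rot":[0,0,0],"hand":1},{"xyz":[0,0,0],"delta_rot":[0,0,0],"hand":1}]'
python3 -m handwheel '[{"xyz":[0,0,-8],"delta_rot":[0,0,0],"hand":1},{"xyz":[0,0,-22],"delta_rot":[0,0,0],"hand":1},{"xyz":[0,0,-38],"delta_rot":[0,0,0],"hand":1},{"xyz":[0,0,-52],"delta_rot":[0,0,0],"hand":1},{"xyz":[0,0,-60],"delta_rot":[0,0,0],"hand":1}]'
```

```text
time_s: 24.82
position: [0.5685, -0.1076, -0.0007]
tcp_rot: [[0.949, 0.314, -0.001], [0.314, -0.949, 0.0], [-0.001, -0.001, -1.0]]
force: [0.4, 0.3, -6.4]
opening: 0.56
grasp_force: 30.0
time_s: 25.45
position: [0.569, -0.1077, -0.0028]
tcp_rot: [[0.949, 0.314, 0.001], [0.314, -0.949, -0.0], [0.001, 0.0, -1.0]]
force: [0.4, -0.3, -4.5]
opening: 0.56
grasp_force: 30.0
time_s: 26.08
position: [0.5688, -0.1077, -0.003]
tcp_rot: [[0.949, 0.314, 0.0], [0.314, -0.949, -0.0], [0.0, 0.0, -1.0]]
force: [0.3, 0.9, 0.6]
opening: 0.746
grasp_force: 0.0
time_s: 26.7
position: [0.5688, -0.1078, -0.0031]
tcp_rot: [[0.949, 0.314, 0.0], [0.314, -0.949, -0.0], [0.0, 0.0, -1.0]]
force: [0.1, -1.5, -0.7]
opening: 0.566
grasp_force: 30.0
time_s: 27.32
position: [0.5688, -0.1078, -0.003]
tcp_rot: [[0.949, 0.314, 0.0], [0.314, -0.949, -0.0], [0.0, 0.0, -1.0]]
force: [-0.3, -1.2, -0.5]
opening: 0.56
grasp_force: 30.0
time_s: 27.95
position: [0.5693, -0.1078, 0.0585]
tcp_rot: [[0.949, 0.314, 0.002], [0.314, -0.949, -0.001], [0.002, 0.001, -1.0]]
force: [0.3, -0.3, -6.0]
opening: 0.565
grasp_force: 30.0
```

```bash
python3 -m handwheel '[{"xyz":[-12,12,0],"delta_rot":[0,0,0],"hand":1},{"xyz":[-36,35,0],"delta_rot":[0,0,0],"hand":1},{"xyz":[-62,60,0],"delta_rot":[0,0,0],"hand":1},{"xyz":[-88,85,0],"delta_rot":[0,0,0],"hand":1},{"xyz":[-114,110,0],"delta_rot":[0,0,0],"hand":1}]'
python3 -m handwheel '[{"xyz":[-24,23,0],"delta_rot":[0,0,0],"hand":1},{"xyz":[-42,41,0],"delta_rot":[0,0,0],"hand":1},{"xyz":[-51,50,0],"delta_rot":[0,0,0],"hand":1},{"xyz":[-51,50,0],"delta_rot":[0,0,0],"hand":1},{"xyz":[-51,50,0],"delta_rot":[0,0,0],"hand":1}]'
python3 - <<'E'
from h import *
a=vision.capture("wrist")[:,:,::-1];b=vision.capture("scene")[:,:,::-1]
cv2.imwrite("pics/p0.png",np.vstack([cv2.resize(a,(400,300)),cv2.resize(b[150:300,330:530],(400,300))]))
E
```

```text
time_s: 28.58
position: [0.4934, -0.2494, 0.0565]
tcp_rot: [[0.949, 0.314, -0.001], [0.314, -0.949, 0.0], [-0.001, -0.001, -1.0]]
force: [0.2, -1.8, -7.0]
opening: 0.567
grasp_force: 30.0
time_s: 29.2
position: [0.4623, -0.3104, 0.0568]
tcp_rot: [[0.949, 0.315, -0.001], [0.315, -0.949, 0.001], [-0.0, -0.001, -1.0]]
force: [-0.3, 0.6, -6.7]
opening: 0.566
grasp_force: 30.0
```

View pics/p0.png

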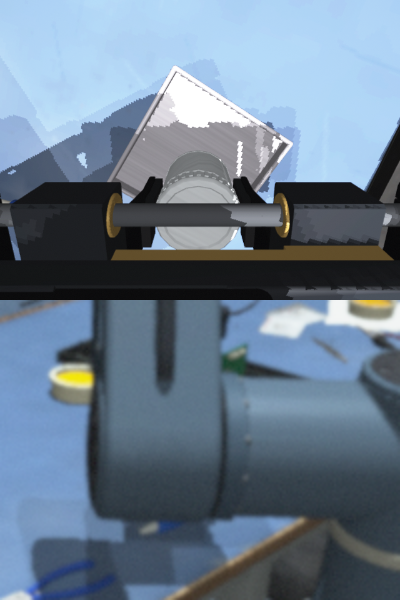

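The tray's far corners, at about (177,67) and (292,142) in the half-size wrist view, lie as expected around the held tin. Lowering 57 mm, with a slow finish.

```bash
python3 -m handwheel '[{"xyz":[0,0,10],"delta_rot":[0,0,0],"hand":1},{"xyz":[0,0,24],"delta_rot":[0,0,0],"hand":1},{"xyz":[0,0,38],"delta_rot":[0,0,0],"hand":1},{"xyz":[0,0,49],"delta_rot":[0,0,0],"hand":1},{"xyz":[0,0,53],"delta_rot":[0,0,0],"hand":1}]'
python3 -m handwheel '[{"xyz":[0,0,1],"delta_rot":[0,0,0],"hand":1},{"xyz":[0,0,2],"delta_rot":[0,0,0],"hand":1},{"xyz":[0,0,3],"delta_rot":[0,0,0],"hand":1},{"xyz":[0,0,4],"delta_rot":[0,0,0],"hand":1},{"xyz":[0,0,4],"delta_rot":[0,0,0],"hand":1}]'
```

```text
time_s: 29.92
position: [0.4618, -0.3109, 0.0026]
tcp_rot: [[0.949, 0.314, -0.002], [0.314, -0.949, 0.002], [-0.001, -0.002, -1.0]]
force: [0.6, 0.9, -7.2]
opening: 0.563
grasp_force: 30.0
time_s: 30.55
position: [0.4624, -0.3114, 0.0]
tcp_rot: [[0.949, 0.314, 0.0], [0.314, -0.949, -0.0], [0.0, 0.0, -1.0]]
force: [1.1, 1.0, -7.1]
opening: 0.565
grasp_force: 30.0
```

```bash
python3 -m handwheel '[{"xyz":[0,0,0.3],"delta_rot":[0,0,0],"hand":1},{"xyz":[0,0,0.6],"delta_rot":[0,0,0],"hand":1},{"xyz":[0,0,0.8],"delta_rot":[0,0,0],"hand":1},{"xyz":[0,0,0.8],"delta_rot":[0,0,0],"hand":1},{"xyz":[0,0,0.8],"delta_rot":[0,0,0],"hand":1}]'
```

```text
time_s: 31.18
position: [0.4624, -0.3115, -0.0001]
tcp_rot: [[0.949, 0.314, 0.0], [0.314, -0.949, -0.0], [0.0, 0.0, -1.0]]
force: [-1.8, 1.8, 6.5]
opening: 0.561
grasp_force: 30.0
```

Contact made at +6.5 N. Releasing, rising and checking.

```bash
python3 -m handwheel '[{"xyz":[0,0,0],"delta_rot":[0,0,0],"hand":-0.4},{"xyz":[0,0,0],"delta_rot":[0,0,0],"hand":-0.8},{"xyz":[0,0,0],"delta_rot":[0,0,0],"hand":-0.8},{"xyz":[0,0,0],"delta_rot":[0,0,0],"hand":-0.8},{"xyz":[0,0,0],"delta_rot":[0,0,0],"hand":-0.8}]'
python3 -m handwheel '[{"xyz":[0,0,-5],"delta_rot":[0,0,0],"hand":-0.8},{"xyz":[0,0,-20],"delta_rot":[0,0,0],"hand":-0.8},{"xyz":[0,0,-60],"delta_rot":[0,0,0],"hand":-1},{"xyz":[0,0,-110],"delta_rot":[0,0,0],"hand":-1},{"xyz":[0,0,-160],"delta_rot":[0,0,0],"hand":-1}]'
python3 -m handwheel '[{"xyz":[-45,40,0],"delta_rot":[0,0,0],"hand":-1},{"xyz":[-90,80,0],"delta_rot":[0,0,0],"hand":-1},{"xyz":[-135,120,0],"delta_rot":[0,0,0],"hand":-1},{"xyz":[-165,150,-20],"delta_rot":[0,0,0],"hand":-1},{"xyz":[-180,165,-30],"delta_rot":[0,0,0],"hand":-1}]'
python3 -m handwheel '[{"xyz":[0,0,0],"delta_rot":[0,0,0],"hand":-1},{"xyz":[0,0,0],"delta_rot":[0,0,0],"hand":-1},{"xyz":[0,0,0],"delta_rot":[0,0,0],"hand":-1},{"xyz":[0,0,0],"delta_rot":[0,0,0],"hand":-1},{"xyz":[0,0,0],"delta_rot":[0,0,0],"hand":-1}]'
python3 - <<'E'
from h import *
cv2.imwrite("pics/top9.png",vision.capture("top")[:,:,::-1])
E
```

```text
time_s: 31.8
position: [0.4624, -0.3114, -0.001]
tcp_rot: [[0.949, 0.314, -0.0], [0.314, -0.949, 0.0], [-0.0, -0.0, -1.0]]
force: [-0.3, 0.3, 0.2]
opening: 0.898
grasp_force: 0.0
time_s: 32.42
position: [0.4623, -0.3113, 0.1617]
tcp_rot: [[0.949, 0.314, 0.001], [0.314, -0.949, -0.001], [0.0, 0.001, -1.0]]
force: [-0.2, -2.0, 0.0]
opening: 0.994
grasp_force: 0.0
time_s: 33.05
position: [0.342, -0.5276, 0.1914]
tcp_rot: [[0.95, 0.312, 0.001], [0.312, -0.95, -0.003], [0.0, 0.004, -1.0]]
force: [-0.0, -0.5, 0.1]
opening: 1.002
grasp_force: 0.0
time_s: 33.67
position: [0.3438, -0.524, 0.189]
tcp_rot: [[0.949, 0.315, -0.0], [0.315, -0.949, 0.0], [-0.0, -0.001, -1.0]]
force: [-0.3, 0.0, 0.4]
opening: 0.999
grasp_force: 0.0
```

View pics/top9.png

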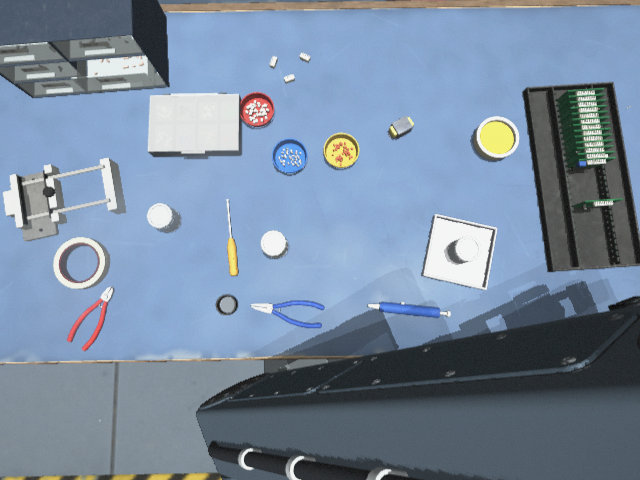

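The heavy tin stands upright in the tray at about (466,249). The empty tins are still at (160,216) and (272,244), and the arm is clear.

```bash
python3 -c "
from rig import workorder
print(workorder.hand_in())"
```

```text
the job is handed in; nothing more can be done
None
```

The right tin was the full one (about 0.6 kg); it now stands upright in the tray, the two empty tins are back where they stood, and the job was handed in at about 34 s.

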